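# Put two brush washers together

## Robot

A 7-joint arm with a two-finger parallel gripper is mounted at the origin on the work surface. World frame = base frame: x ahead of the robot, y to its left, z up, the work surface at z = 0. Lengths are in m, angles in rad, forces in N, time in s.
With the tool pointing down it reaches from about 0.4 to 0.925 m from the base axis. Payload 4.1 kg.
Tool frame: the origin (TCP) lies at the very end of the fingers, on their centre line; the grasp point (between the pads) lies 19 mm behind it; z points along the fingers, y is the line along which they close (so a half turn about z gives the same grasp; the last joint's range is limited). The gripper opens to 85 mm and grips with 20 to 120 N. Pads are 22 mm wide; open, the fingers measure 114 mm over their backs; the gripper's body (76 mm by 85 mm) begins 54 mm behind the grasp point. The pads swing forward as they close: fully open they stand 13 mm farther back than shut.
Start: joints at [-1.396, 0.398, 0.045, 1.537, -0.019, 1.207, -0.051], TCP at [0.176, 0.626, 0.231] pointing down, gripper open.
Joint ranges: [-2.82, 2.82], [-0.49, 2.23], [-1.37, 1.46], [0, 2.46], [-1.36, 4.5], [0.23, 2], [-2.94, 2.94]. Speed limits (rad/s): [2.57, 2.57, 3.14, 3.14, 3.14, 3.14, 3.14].

## Interface

Orientations are given as a rotation vector (axis times angle).
In Python, from station import telemetry, eyes, job gives the robot as it stands. The module is installed in compiled form; this text tells all that it offers.
- The arm moves only by the tool move_arm, never from a script. Its argument "targets" is a list of rows, each a list of 4 numbers: the shift along the tool's x, y, z in m, then the turn about the tool's z in degrees. In form: [[tx, ty, tz, spin], ...]. A call has 1 to 20 rows; each row shifts and turns the commanded pose from where the row before left it, along the tool's axes as they then stand; what a row does not reach is not made up. A row lasts 1/12 s, in which the tool goes at most 41.7 mm and 7.16 degrees, less where a joint would pass 70% of its speed; a pose out of reach is approached as far as the arm can. A call with a gripper value outside its range is refused whole. "jaw" is the finger opening in m, from 0 to 0.0854, set as the call begins (left out, the last holds). The fingers move at their own pace and stop on an object; "newtons" is the grip in N (left out, the last holds). Time passes only in rows, so rows that do not move let the fingers close. It gives the time, the measured TCP pose, the force, the opening and the grip force at its end, in the units of the state.
- telemetry.sense(): the state, without advancing time (a new reading comes with each control period).
- eyes.camera(name): name is "scene" or "top" or "wrist"; returns a dict with "pixels" (384x512x3 uint8, blue, green, red), "z_map" (384x512 float32, m along the optical axis (not along the pixel's ray), 0 where there is no reading), "fov_y" (degrees; the focal length in pixels is half the picture's height over the tangent of half this angle, whatever the lens; pixels are square), "cx", "cy" (the principal point, pixels), "k1" (the pictures are not rectified: a ray, as slopes to the right and down, at radius r is drawn at 1 + k1 r^2 times it, then the intrinsics apply), "world_to_cam" (4x4, takes a point from world to camera coordinates); the wrist camera has in their place "tool_from_camera" (4x4, takes a point from camera to tool coordinates, whose origin is the TCP and whose axes are the flange's). Camera axes: x right, y down, z forward; pixel columns grow to the right and rows downward; lengths in m; the calibration is good to about 2 mm. A picture is of the moment at which its call begins: read the wrist's pose just before it.
- job.finish_job(): hands the job in; it is judged then, once.
The state is a dict: "time": time; "qpos": joint angles; "qvel": joint speeds; "tau": joint torques, N m; "eef_pos": TCP position; "eef_rot": TCP orientation; "contact_force": force on the tool from outside, world axes, zero at the start; "torque": the same for the moment, N m; "finger_gap": finger opening in m; "finger_force": force on a finger pad.
Only numpy, scipy, OpenCV 4.12 (cv2) and the standard library are available. Lean on these libraries where they do the work, as an engineer would, in place of code of your own. Each camera call takes 0.05 s, during which the arm holds its last target. There are 200 camera calls.

## Task

Put the two brush washers back together: first stand each strainer flat on the floor of the pot it fits, large in large and small in small, and only when both strainers are in, close each pot with its own lid, seated flat on the rim. Leave the pots standing where they are, and do not shift or knock over the tape roll or the ink jar.

Things in the scene. Friction and masses are not known exactly. Their poses are not given: they have to be found in the camera images.
- pot_large: large brush-washer pot: plain round open aluminium can, outer diameter 100, height 58, wall 3, floor 4 thick; stands upright on the bench, loose but heavy (about 450 g). Origin: centre of its underside; z up along its axis. Sizes in mm.
- pot_small: small brush-washer pot: plain round open aluminium can, outer diameter 80, height 48, wall 3, floor 4 thick; stands upright on the bench, loose but heavy (about 300 g). Origin: centre of its underside; z up along its axis. Sizes in mm.
- strainer_large: large strainer, 90 g: steel disc, diameter 82, with dark holes, on three feet (disc top 15 above them), and a bare upright post at its centre to lift it by, diameter 10, top 76 above the feet. Origin: centre, level with the feet; z up. 6 to spare all round in the large pot; seated, its origin is 4 above the pot's and the post stands 22 above the rim. Sizes in mm.
- strainer_small: small strainer, 60 g: steel disc, diameter 62, with dark holes, on three feet (disc top 15 above them), and a bare upright post at its centre to lift it by, diameter 10, top 66 above the feet. Origin: centre, level with the feet; z up. 6 to spare all round in the small pot; seated, its origin is 4 above the pot's and the post stands 22 above the rim. Sizes in mm.
- lid_large: large lid, 110 g, right way up: flat aluminium flange, diameter 110, its top 12 high, hollow round upstand to grip (diameter 40, top 44 high; takes in the strainer's post). Below, a collar 8 deep, tapering from 86 to 74, drops inside the rim. Origin: centre of the collar's lower edge; z up. Seated, flange on rim, origin 50 above the pot's. Sizes in mm.
- lid_small: small lid, 70 g, right way up: flat aluminium flange, diameter 90, its top 12 high, hollow round upstand to grip (diameter 40, top 44 high; takes in the strainer's post). Below, a collar 8 deep, tapering from 66 to 54, drops inside the rim. Origin: centre of the collar's lower edge; z up. Seated, flange on rim, origin 40 above the pot's. Sizes in mm.
- tape_roll: Bystander: roll of brown tape lying flat, outer diameter 80, hole 52, height 24. Origin: centre of its underside. Sizes in mm.
- ink_jar: Bystander: small amber glass jar with a black cap, diameter 50, height about 58, upright. Origin: centre of its underside. Other clutter among these things is lower than 20; taller bottles stand only along the far edge and sides of the table. Sizes in mm.
Not all that is in view belongs to the job. What is shaped like the strainer_small but purple is not meant.

How it is judged:
By the outcome, as a careful person would: the job done as asked, in the order asked, and still so for the second after the job is handed in, with the robot touching nothing.
It also fails if it takes over 109 s, if anything falls off the work surface, if the arm or the gripper's body presses on something with over 40 N, if the wrist force passes 120 N, or if a joint passes its speed limit or range.

## Working session

There is one attempt and no reset: what is moved stays moved. The work goes in short steps, Python scripts to look and compute and a tool call to move; the robot and the scene stay as the last step left them, time stands still between calls to the robot, and variables do not carry over. Pictures are saved under pics/ and viewed, at most 14 in all, crops included, and the job is handed in when it is done.

Besides the shell and the picture viewer there is one more tool, called after "Call:" as name(argument=value, ...), one argument or row to a line, values as JSON. move_arm: Moves the arm, as the interface text tells. Its arguments: {"type":"object","properties":{"targets":{"type":"array"},"jaw":{"type":"number"},"newtons":{"type":"number"}},"required":["targets"]}

```bash
mkdir -p pics && cat > h.py <<'E'
import numpy as np, cv2
from station import telemetry, eyes, job
from scipy.spatial.transform import Rotation as R
def T_tool(s):
    T=np.eye(4);T[:3,:3]=R.from_rotvec(s['eef_rot']).as_matrix();T[:3,3]=s['eef_pos'];return T
def grab(name):
    s=telemetry.sense();c=eyes.camera(name)
    c['w2c']=np.array(c['world_to_cam']) if 'world_to_cam' in c else np.linalg.inv(T_tool(s)@np.array(c['tool_from_camera']))
    h=c['pixels'].shape[0];c['f']=h/2/np.tan(np.radians(c['fov_y'])/2)
    c['K']=np.array([[c['f'],0,c['cx']],[0,c['f'],c['cy']],[0,0,1]]);c['D']=np.array([c['k1'],0,0,0.])
    return c
def slopes(c,uv):
    return cv2.undistortPointsIter(np.array(uv,float).reshape(-1,1,2),c['K'],c['D'],None,None,(3,100,1e-10)).reshape(-1,2)
def ray(c,uv):
    s=slopes(c,uv);d=np.c_[s,np.ones(len(s))];M=np.linalg.inv(c['w2c'])
    return M[:3,3],d@M[:3,:3].T
def onplane(c,uv,z):
    o,d=ray(c,uv);return o+d*((z-o[2])/d[:,2])[:,None]
def cloud(c):
    h,w=c['z_map'].shape;u,v=np.meshgrid(np.arange(w),np.arange(h))
    o,d=ray(c,np.c_[u.ravel(),v.ravel()]);return (o+d*c['z_map'].reshape(-1,1)).reshape(h,w,3)
def proj(c,P):
    rv,_=cv2.Rodrigues(c['w2c'][:3,:3]);return cv2.projectPoints(np.array(P,float).reshape(-1,1,3),rv,c['w2c'][:3,3],c['K'],c['D'])[0].reshape(-1,2)
E
python3 - <<'E'
from h import *
import pickle
s=telemetry.sense();print(s)
d={}
for n in ['scene','top','wrist']:
    c=grab(n);d[n]=c;cv2.imwrite(f'pics/{n}0.png',cv2.resize(c['pixels'],(800,600),interpolation=cv2.INTER_CUBIC))
    print(n,c['f'],c['k1'],c['cx'],c['cy'],np.linalg.inv(c['w2c'])[:3,3].round(3),np.linalg.inv(c['w2c'])[:3,:3].round(2).tolist())
pickle.dump(d,open('v0.pkl','wb'))
E
```

```text
{'time': 0.0, 'qpos': array([-1.39598986,  0.39918329,  0.04502941,  1.53791261, -0.01871027,
        1.20688557, -0.05070346]), 'qvel': array([-7.97019773e-04, -5.40114535e-04,  3.88208272e-04,  1.06448390e-03,
        7.25870021e-04,  6.02969730e-04, -5.76723145e-07]), 'tau': array([ 4.38572511e-05, -4.75117564e+01,  1.36452489e+00, -2.54226387e+01,
        1.14376404e-02,  9.25458153e-03,  8.52497806e-07]), 'eef_pos': array([0.17555835, 0.62517105, 0.23025449]), 'eef_rot': array([-4.28563180e-01, -3.11207641e+00,  3.08167225e-03]), 'contact_force': array([-0.06244013, -0.18599943,  0.19201334]), 'torque': array([-0.03279932,  0.00054706,  0.01588457]), 'finger_force': 0.0, 'finger_gap': 0.08510606093737332}
scene 396.7914306814126 -0.055029895183661616 257.7076875824932 192.91714616729 [ 1.171 -0.041  0.957] [[0.07, 0.8, -0.6], [1.0, -0.05, 0.05], [0.01, -0.6, -0.8]]
top 405.63962444303587 -0.09233380401138784 260.05071747623253 186.4277700575192 [0.407 0.009 1.223] [[-0.03, -1.0, 0.05], [-1.0, 0.03, -0.0], [0.0, -0.05, -1.0]]
wrist 269.0657689701223 -0.059992597241714025 256.8625141118175 195.1798134736995 [0.107 0.644 0.374] [[0.27, 0.92, 0.27], [0.96, -0.26, -0.08], [-0.0, 0.28, -0.96]]
```

View pics/top0.png

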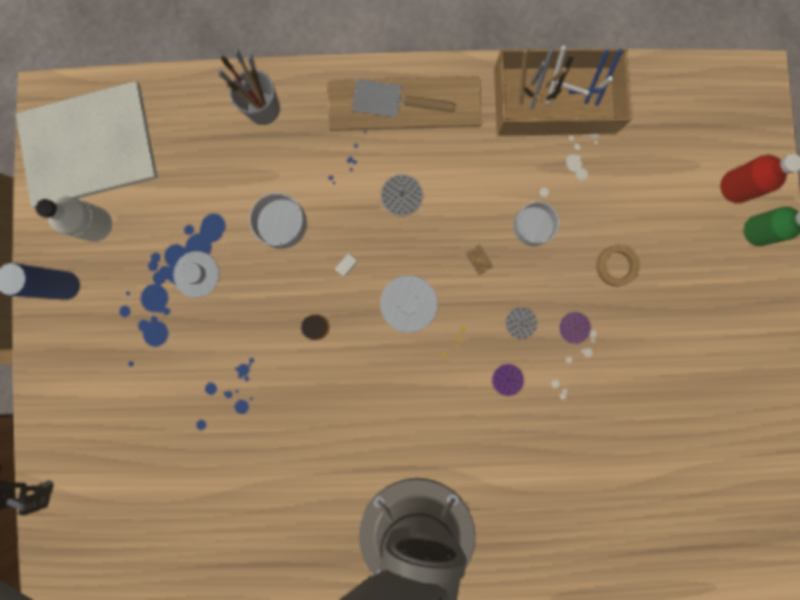

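View pics/scene0.png

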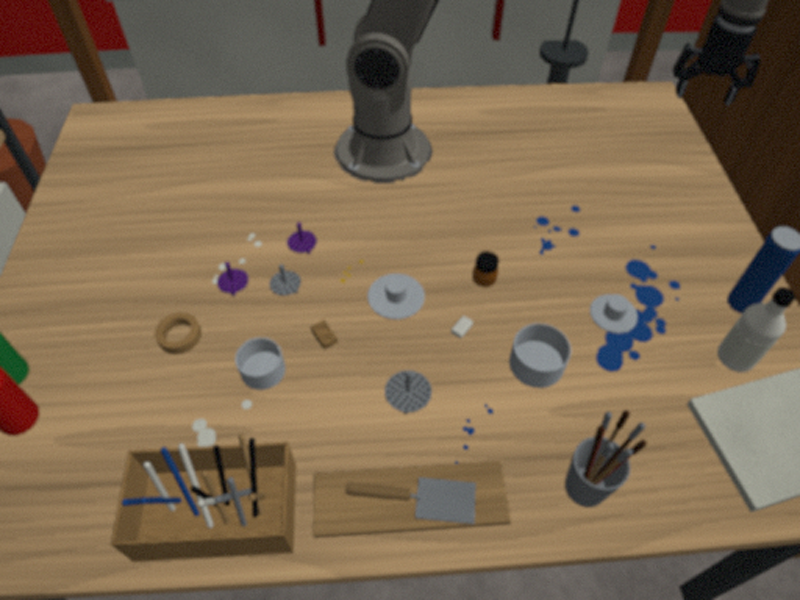

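Top view (800×600): large pot (278,221), small pot (536,224), large strainer (402,195), large lid (409,304), small lid (196,273), ink jar (315,327) and tape (617,265). There are three small-strainer candidates: grey (521,323), purple (575,327) and purple (508,380). The grey one fits, because purple is excluded. I'll measure everything and confirm it in a crop.

```bash
cat > m.py <<'E'
from h import *
import pickle
d=pickle.load(open('v0.pkl','rb'))
items={'pot_large':((278,221),(540,355),.058,.100),'pot_small':((536,224),(261,363),.048,.080),'str_large':((402,195),(408,392),.015,.082),
'str_small':((521,323),(285,283),.015,.062),'lid_large':((409,304),(396,297),.012,.110),'lid_small':((196,273),(614,314),.012,.090)}
def meas():
  for n,(pt,ps,z,D) in items.items():
    for v,p in (('top',pt),('scene',ps)):
        c=d[v];p=np.array(p)/1.5625
        im=c['pixels'];hsv=cv2.cvtColor(im,cv2.COLOR_BGR2HSV)
        m=(hsv[...,1]<70).astype(np.uint8);m=cv2.morphologyEx(m,cv2.MORPH_CLOSE,np.ones((5,5)));m=cv2.morphologyEx(m,cv2.MORPH_OPEN,np.ones((3,3)))
        k,lab,st,ce=cv2.connectedComponentsWithStats(m)
        a=lab[int(p[1])-6:int(p[1])+7,int(p[0])-6:int(p[0])+7].ravel();a=a[a>0]
        if len(a)==0: print(n,v,'none');continue
        l=np.bincount(a).argmax()
        ct=max(cv2.findContours((lab==l).astype(np.uint8),0,1)[0],key=len)[:,0]
        P=onplane(c,ct,z)[:,:2]
        (x,y),r=cv2.minEnclosingCircle((P*1000).astype(np.float32))
        A=np.c_[2*P,np.ones(len(P))];q=np.linalg.lstsq(A,(P**2).sum(1),rcond=None)[0];rr=np.sqrt(q[2]+q[0]**2+q[1]**2)
        C=cloud(c);zz=C[lab==l][:,2]*1000
        print(n,v,'mec',round(x,1),round(y,1),'D',round(2*r,1),'| fit',(q[:2]*1000).round(1),round(rr*2000,1),'want',D*1000,'| z pct5,50,98:',np.percentile(zz,[5,50,98]).round(1))
meas()
c=d['top'];cr=c['pixels'][190:262,305:401];a=cv2.resize(cr,(768,576),interpolation=cv2.INTER_CUBIC);cv2.imwrite('pics/crop1.png',a)
E
python3 m.py
```

```text
pot_large top mec 606.3 242.1 D 111.2 | fit [607.1 242.6] 104.2 want 100.0 | z pct5,50,98: [ 0.3  5.8 59.8]
pot_large scene mec 623.5 237.6 D 133.6 | fit [623.3 237.9] 118.1 want 100.0 | z pct5,50,98: [ 2.1 20.6 59.3]
pot_small top mec 602.8 -240.1 D 114.2 | fit [ 595.7 -241.6] 89.9 want 80.0 | z pct5,50,98: [-0.2  5.8 50.3]
pot_small scene mec 601.6 -240.2 D 109.7 | fit [ 602.6 -240.6] 95.8 want 80.0 | z pct5,50,98: [ 1.1 16.9 50. ]
str_large top mec 656.3 10.2 D 81.6 | fit [656.3  10.2] 78.7 want 82.0 | z pct5,50,98: [10.9 14.9 67.4]
str_large scene mec 655.1 9.6 D 82.6 | fit [655.1   9.3] 79.8 want 82.0 | z pct5,50,98: [12.2 15.3 70.3]
str_small top mec 403.5 -210.7 D 62.4 | fit [ 403.1 -210.8] 58.8 want 62.0 | z pct5,50,98: [10.5 15.  64.1]
str_small scene mec 395.5 -209.6 D 77.1 | fit [ 399.7 -212.1] 62.9 want 62.0 | z pct5,50,98: [ 2.2 15.7 62.3]
lid_large top mec 446.5 3.3 D 112.3 | fit [446.6   3.3] 109.3 want 110.0 | z pct5,50,98: [ 5.8 11.8 46. ]
lid_large scene mec 445.8 1.7 D 113.9 | fit [446.    1.8] 110.2 want 110.0 | z pct5,50,98: [ 2.5 12.8 46.2]
lid_small top mec 517.7 426.6 D 119.9 | fit [516.5 419.4] 97.3 want 90.0 | z pct5,50,98: [ 0.4 12.3 46.7]
lid_small scene mec 513.9 421.7 D 112.8 | fit [512.6 416.8] 95.9 want 90.0 | z pct5,50,98: [-0.  12.9 46.8]
```

```bash
python3 - <<'E'
from h import *
import pickle
d=pickle.load(open('v0.pkl','rb'))
for v,box in (('top',{'sL':(240,110,275,145),'sS':(318,192,350,222),'lL':(240,175,285,215),'lS':(105,155,145,195),'jar':(190,198,212,220),'tape':(380,155,410,187),'pL':(160,122,197,160),'pS':(328,128,358,158)}),('scene',{'sL':(245,230,278,265),'sS':(172,165,193,190),'lL':(234,174,273,203),'lS':(376,186,409,214),'jar':(300,158,322,186),'pL':(325,205,366,248),'pS':(150,214,183,249)})):
    C=cloud(d[v])
    for n,(a,b,c2,e) in box.items():
        P=C[b:e,a:c2].reshape(-1,3);P=P[np.isfinite(P).all(1)];t=P[P[:,2]>P[:,2].max()-.008]
        print(v,n,'zmax',(P[:,2].max()*1000).round(1),'table',np.percentile(P[:,2],5).round(4),'top pts',len(t),(t.mean(0)*1000).round(1))
E
```

```text
top sL zmax 1222.8 table -0.0039 top pts 6 [ 406.8    9.2 1222.8]
top sS zmax 1222.8 table -0.0037 top pts 4 [ 406.8    9.2 1222.8]
top lL zmax 1222.8 table -0.0033 top pts 6 [ 406.8    9.2 1222.8]
top lS zmax 1222.8 table -0.0032 top pts 2 [ 406.8    9.2 1222.8]
top jar zmax 1222.8 table -0.0028 top pts 1 [ 406.8    9.2 1222.8]
top tape zmax 1222.8 table -0.0034 top pts 3 [ 406.8    9.2 1222.8]
top pL zmax 1222.8 table -0.0019 top pts 4 [ 406.8    9.2 1222.8]
top pS zmax 1222.8 table -0.0022 top pts 3 [ 406.8    9.2 1222.8]
scene sL zmax 957.0 table -0.0018 top pts 3 [1171.3  -41.1  957. ]
scene sS zmax 957.0 table -0.0016 top pts 3 [1171.3  -41.1  957. ]
scene lL zmax 957.0 table -0.0014 top pts 4 [1171.3  -41.1  957. ]
scene lS zmax 957.0 table -0.0015 top pts 5 [1171.3  -41.1  957. ]
scene jar zmax 957.0 table -0.0015 top pts 4 [1171.3  -41.1  957. ]
scene pL zmax 957.0 table -0.0015 top pts 6 [1171.3  -41.1  957. ]
scene pS zmax 957.0 table -0.0012 top pts 5 [1171.3  -41.1  957. ]
```

View pics/crop1.png

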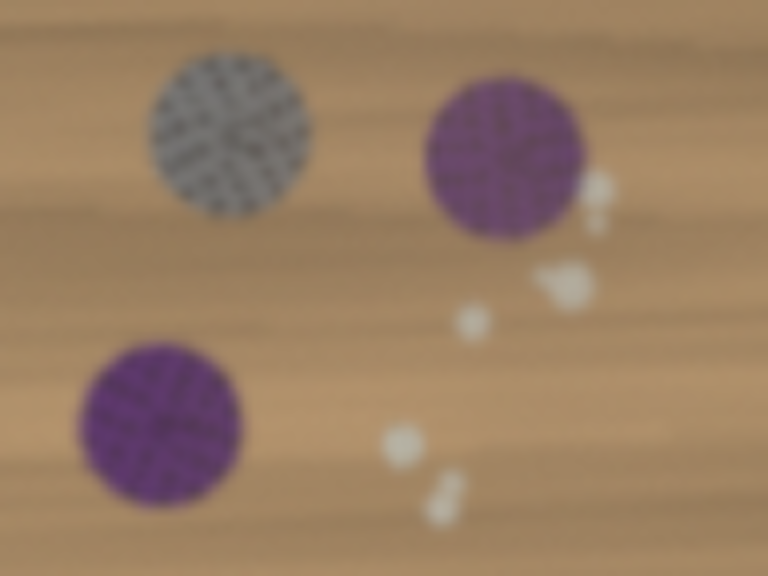

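Crop: the grey disc at (230,135) is the small strainer. The other two, at (505,158) and (162,425), are purple decoys. Next I'll refine the centres using points at each height.

```bash
cat > r.py <<'E'
from h import *
import pickle
def circ(P):
    q=np.linalg.lstsq(np.c_[2*P,np.ones(len(P))],(P**2).sum(1),rcond=None)[0];return q[:2]*1000,2000*np.sqrt(q[2]+q[0]**2+q[1]**2)
g={'pot_large':(.607,.242,.050,.07,.07),'pot_small':(.599,-.2405,.040,.06,.06),'str_large':(.656,.010,.03,.09,.025),'str_small':(.402,-.2105,.03,.08,.025),
'lid_large':(.446,.0025,.035,.06,.04),'lid_small':(.515,.42,.035,.06,.04),'jar':(.41,.17,.045,.07,.04),'tape':(.52,-.385,.016,.03,.06)}
if __name__=='__main__':
    d=pickle.load(open('v0.pkl','rb'))
    for n,(x,y,a,b,r) in g.items():
        for v in('top','scene'):
            P=cloud(d[v])[d[v]['z_map']>0];k=(P[:,2]>a)&(P[:,2]<b)&(np.hypot(P[:,0]-x,P[:,1]-y)<r);Q=P[k]
            if len(Q)<3: print(n,v,len(Q));continue
            c,D=circ(Q[:,:2]);(mx,my),mr=cv2.minEnclosingCircle((Q[:,:2]*1000).astype(np.float32))
            print(n,v,len(Q),'fit',c.round(1),D.round(1),'mec',round(mx,1),round(my,1),round(2*mr,1),'mean',(Q.mean(0)*1000).round(1),'z50/95',np.percentile(Q[:,2]*1000,[50,95]).round(1))
E
python3 r.py
```

```text
pot_large top 142 fit [610.4 245.7] 97.6 mec 610.5 246.4 102.6 mean [612.7 247.1  56.8] z50/95 [57.2 60.9]
pot_large scene 224 fit [608.7 244.9] 96.9 mec 608.1 245.0 103.2 mean [609.5 245.   55.8] z50/95 [56.2 60. ]
pot_small top 112 fit [ 591.5 -243.6] 77.4 mec 592.1 -243.9 81.3 mean [ 591.1 -244.7   46.4] z50/95 [46.3 51. ]
pot_small scene 175 fit [ 590.4 -245.2] 75.3 mec 589.8 -246.3 81.7 mean [ 590.2 -245.2   46. ] z50/95 [46.3 51. ]
str_large top 18 fit [656.    9.4] 7.4 mec 656.4 9.3 8.9 mean [654.8   9.3  63.8] z50/95 [70.8 78.2]
str_large scene 44 fit [655.5   8.3] 7.6 mec 655.6 8.1 9.7 mean [656.9   8.   57.5] z50/95 [57.8 78.3]
str_small top 17 fit [ 403. -209.] 7.8 mec 403.0 -209.8 9.7 mean [ 403.  -208.3   57.6] z50/95 [61.  69.1]
str_small scene 31 fit [ 401.5 -212.9] 8.1 mec 401.0 -212.5 12.2 mean [ 403.3 -212.9   52.8] z50/95 [52.9 69. ]
lid_large top 145 fit [446.1   1.4] 27.9 mec 446.4 1.6 39.4 mean [446.    1.3  43.7] z50/95 [43.5 47.2]
lid_large scene 131 fit [445.6   1.1] 29.7 mec 443.4 0.7 42.0 mean [446.7   1.2  43.8] z50/95 [44.3 47.2]
lid_small top 159 fit [515.1 412.4] 29.8 mec 515.9 413.1 42.3 mean [515.1 412.   43. ] z50/95 [43.  47.7]
lid_small scene 143 fit [514.6 409.9] 30.2 mec 514.3 411.1 41.6 mean [515.3 409.1  43.5] z50/95 [43.8 47.7]
jar top 195 fit [406.7 179.9] 32.0 mec 406.8 180.5 44.8 mean [406.7 179.8  57.3] z50/95 [57.6 61.4]
jar scene 168 fit [406.7 178.9] 33.9 mec 404.7 178.5 47.7 mean [408.6 178.4  57.2] z50/95 [58.  61.6]
tape top 333 fit [ 508.6 -402.2] 68.3 mec 507.8 -403.1 82.6 mean [ 508.5 -402.    23.2] z50/95 [23.1 27.3]
tape scene 342 fit [ 508.7 -403.3] 66.4 mec 507.7 -404.0 80.8 mean [ 510.2 -402.5   23.3] z50/95 [23.6 27. ]
```

Heights and diameters match the text: rims about 57 and 46, posts 78 and 69 at most, lid tops about 44. Now I'll work out the moves.

```bash
cat >> h.py <<'E'
def go(x,y,z):
    "delta in tool axes to a world TCP position, mm"
    s=telemetry.sense();M=R.from_rotvec(s['eef_rot']).as_matrix();dl=M.T@(np.array([x,y,z])/1000-s['eef_pos'])*1000
    print('t',round(s['time'],2),'tcp',(s['eef_pos']*1000).round(1),'tilt',np.degrees(np.arccos(-M[2,2])).round(2),'yaw y-axis',M[:2,1].round(3),'F',s['contact_force'].round(1),'gap',round(s['finger_gap'],4),'ff',round(s['finger_force'],1))
    n=np.linalg.norm(dl);print('tool delta mm',dl.round(1),'norm',n.round(1),'rows',int(np.ceil(n/40)))
E
python3 -c "
from h import *
go(655.7,9,160)"
```

```text
t 0.15 tcp [175.6 625.3 230.5] tilt 0.09 yaw y-axis [0.27  0.963] F [-0.2 -0.5  0.8] gap 0.0854 ff 0.0
tool delta mm [-628.8 -463.5   71.3] norm 784.4 rows 20
```

Call:
move_arm(
  targets=[
    [-0.03,-0.022,0.0034,0],
    [-0.03,-0.022,0.0034,0],
    [-0.03,-0.022,0.0034,0],
    [-0.03,-0.022,0.0034,0],
    [-0.03,-0.022,0.0034,0],
    [-0.03,-0.022,0.0034,0],
    [-0.03,-0.022,0.0034,0],
    [-0.03,-0.022,0.0034,0],
    [-0.03,-0.022,0.0034,0],
    [-0.03,-0.022,0.0034,0],
    [-0.03,-0.022,0.0034,0],
    [-0.03,-0.022,0.0034,0],
    [-0.03,-0.022,0.0034,0],
    [-0.03,-0.022,0.0034,0],
    [-0.03,-0.022,0.0034,0],
    [-0.03,-0.022,0.0034,0],
    [-0.03,-0.022,0.0034,0],
    [-0.03,-0.022,0.0034,0],
    [-0.02,-0.015,0.0034,0],
    [0,0,0,0],
  ],
  jaw=0.06,
  newtons=40,
)

```text
time: 1.82
eef_pos: [0.6061, 0.0711, 0.166]
eef_rot: [0.443, 3.108, -0.007]
contact_force: [0.3, -0.3, 0.3]
finger_gap: 0.0598
finger_force: 0.0
```

```bash
cat > w.py <<'E'
from h import *
import sys
from r import circ
go(*map(float,sys.argv[1:4]))
x,y,a,b,r=map(float,sys.argv[4:9])
c=grab('wrist');P=cloud(c)[c['z_map']>0];Q=P[(P[:,2]>a)&(P[:,2]<b)&(np.hypot(P[:,0]-x,P[:,1]-y)<r)]
print(len(Q))
if len(Q)>5:
    print('fit',circ(Q[:,:2]),'mec',cv2.minEnclosingCircle((Q[:,:2]*1000).astype(np.float32)),'mean',(Q.mean(0)*1000).round(1),'z95',np.percentile(Q[:,2]*1000,95).round(1))
if len(sys.argv)>9: cv2.imwrite('pics/'+sys.argv[9],cv2.resize(c['pixels'],(800,600)))
E
python3 w.py 655.7 9 120 .6557 .009 .03 .09 .03 w1.png
```

```text
t 1.82 tcp [606.1  71.1 166. ] tilt 0.29 yaw y-axis [0.279 0.96 ] F [ 0.3 -0.3  0.3] gap 0.0598 ff 0.0
tool delta mm [-64.8 -45.6  46.4] norm 91.8 rows 3
247
fit (array([654.80884524,  10.30044388]), np.float64(7.4855249100205565)) mec ((655.04736328125, 10.09660530090332), 5.256698131561279) mean [653.4  11.2  61.3] z95 78.0
```

Call:
move_arm(
  targets=[
    [-0.022,-0.015,0.012,0],
    [-0.022,-0.015,0.012,0],
    [-0.0205,-0.0152,0.012,0],
    [0,0,0.01,0],
    [0,0,0,0],
    [0,0,0,0],
    [0,0,0,0],
  ],
)

```text
time: 2.45
eef_pos: [0.6533, 0.0202, 0.1211]
eef_rot: [-0.424, -3.113, -0.003]
contact_force: [-0.2, 0.4, 0.3]
finger_gap: 0.0599
finger_force: 0.0
```

```bash
python3 w.py 655.3 9.6 47 .6557 .009 .03 .09 .03
```

```text
t 2.45 tcp [653.3  20.2 121.1] tilt 0.09 yaw y-axis [0.268 0.963] F [-0.2  0.4  0.3] gap 0.0599 ff 0.0
tool delta mm [-4.8 -9.8 74.1] norm 74.9 rows 2
324
fit (array([655.04347507,   9.59002627]), np.float64(7.589536229584798)) mec ((655.6115112304688, 9.443981170654297), 4.948922634124756) mean [653.6  10.2  63.6] z95 78.2
```

Call:
move_arm(
  targets=[
    [-0.0048,-0.0098,0.014,0],
    [0,0,0.015,0],
    [0,0,0.015,0],
    [0,0,0.015,0],
    [0,0,0.015,0],
    [0,0,0,0],
    [0,0,0,0],
  ],
)

```text
time: 3.08
eef_pos: [0.6548, 0.0068, 0.0458]
eef_rot: [-0.428, -3.11, 0.001]
contact_force: [-0.3, -0.0, -0.1]
finger_gap: 0.06
finger_force: 0.0
```

Call:
move_arm(
  targets=[
    [0,0,0,0],
    [0,0,0,0],
    [0,0,0,0],
    [0,0,0,0],
    [0,0,0,0],
    [0,0,0,0],
    [0,0,0,0],
    [0,0,0,0],
  ],
  jaw=0.0,
  newtons=50,
)

```text
time: 3.75
eef_pos: [0.6561, 0.0073, 0.0474]
eef_rot: [0.428, 3.111, 0.001]
contact_force: [-2.0, 1.0, 5.9]
finger_gap: 0.0082
finger_force: 49.0
```

Call:
move_arm(
  targets=[
    [0,0,-0.01,0],
    [0,0,-0.02,0],
    [0,0,-0.025,0],
    [0,0,-0.025,0],
    [0,0,-0.02,0],
    [0,0,0,0],
    [0,0,0,0],
    [0,0,0,0],
  ],
)

```text
time: 4.42
eef_pos: [0.6546, 0.0071, 0.1455]
eef_rot: [-0.428, -3.11, 0.0]
contact_force: [-0.6, 0.1, -1.6]
finger_gap: 0.008
finger_force: 48.7
```

```bash
python3 w.py 609.5 245.5 150 .655 .009 .03 .5 .05 w2.png
```

```text
t 4.42 tcp [654.6   7.1 145.5] tilt 0.13 yaw y-axis [0.27  0.963] F [-0.6  0.1 -1.6] gap 0.008 ff 48.7
tool delta mm [107.9 217.3  -4.4] norm 242.7 rows 7
44016
fit (array([660.53331559,   6.97333262]), np.float64(64.9107214620639)) mec ((652.546142578125, 9.713483810424805), 49.89372253417969) mean [646.1  10.9 202.6] z95 244.9
```

View pics/w2.png

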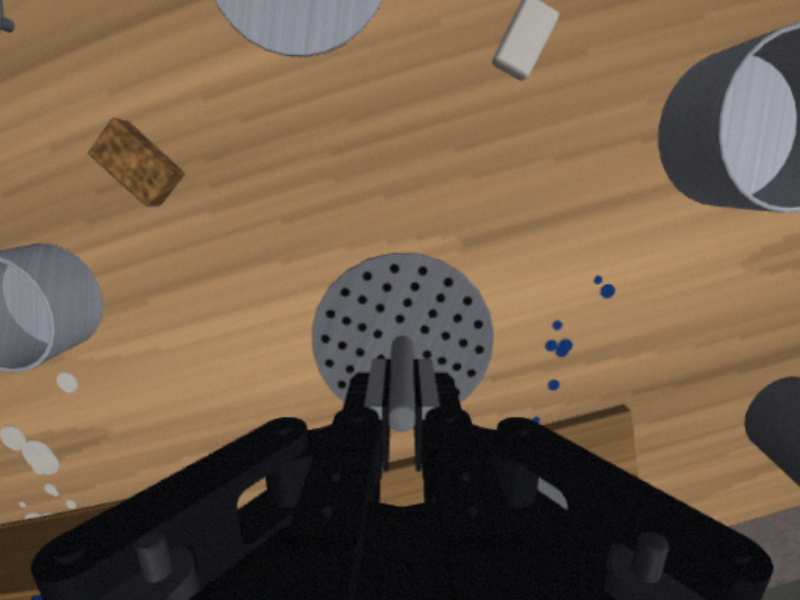

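The strainer hangs straight in the fingers, disc around (402,330) in the wrist view. Carrying it to the large pot.

Call:
move_arm(
  targets=[
    [0.0135,0.0272,-0.001,0],
    [0.0135,0.0272,-0.001,0],
    [0.0135,0.0272,-0.001,0],
    [0.0135,0.0272,-0.001,0],
    [0.0135,0.0272,0,0],
    [0.0135,0.0272,0,0],
    [0.0135,0.0272,0,0],
    [0.0135,0.0272,0,0],
    [0,0,0,0],
    [0,0,0,0],
    [0,0,0,0],
    [0,0,0,0],
  ],
)

```text
time: 5.47
eef_pos: [0.6106, 0.2435, 0.1498]
eef_rot: [-0.432, -3.111, 0.003]
contact_force: [0.0, 0.8, 0.1]
finger_gap: 0.0085
finger_force: 48.8
```

```bash
cat > disc.py <<'E'
from h import *
from r import circ
import sys
# disc held: boundary of grey metal at disc height around the tool; pot rim at known height band
zd,x,y,rim,Rr=map(float,sys.argv[1:6])
s=telemetry.sense();t=s['eef_pos'];c=grab('wrist');P=cloud(c);ok=c['z_map']>0
m=ok&(abs(P[...,2]-zd)<.006)&(np.hypot(P[...,0]-t[0],P[...,1]-t[1])<.075)
Q=P[m][:,:2]*1000
h=cv2.convexHull(Q.astype(np.float32))[:,0]
print('disc n',len(Q),'z',np.median(P[m][:,2]),'mec',cv2.minEnclosingCircle(Q.astype(np.float32)),'tcp',(t*1000).round(1))
m=ok&(abs(P[...,2]-rim)<.006)&(np.hypot(P[...,0]-x,P[...,1]-y)<Rr+.012)&(np.hypot(P[...,0]-x,P[...,1]-y)>Rr-.015)
Q=P[m][:,:2]
if len(Q)>10:print('rim n',len(Q),'fit',circ(Q),'mec',cv2.minEnclosingCircle((Q*1000).astype(np.float32)),'z95',np.percentile(P[m][:,2],95))
cv2.imwrite('pics/'+sys.argv[6],cv2.resize(c['pixels'],(800,600)))
E
python3 disc.py .119 .6095 .2455 .056 .0485 w3.png; python3 -c "
from h import *
go(609.5,245.5,100)"
```

```text
disc n 7385 z 0.1195127400932087 mec ((608.9183349609375, 243.4357147216797), 40.797611236572266) tcp [610.6 243.5 149.8]
rim n 671 fit (array([608.71161289, 245.09870619]), np.float64(95.55998616966002)) mec ((606.217041015625, 246.16830444335938), 49.5284538269043) z95 0.06057222566496828
t 5.52 tcp [610.8 243.4 150.2] tilt 0.09 yaw y-axis [0.273 0.962] F [ 0.3  0.2 -0.9] gap 0.0084 ff 48.8
tool delta mm [ 1.8  1.7 50.1] norm 50.2 rows 2
```

View pics/w3.png

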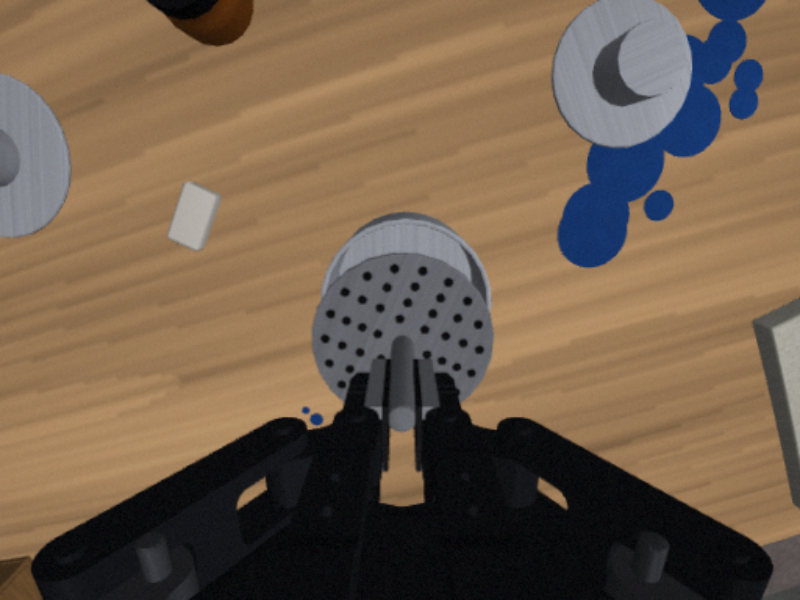

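The disc sits about 2 mm short of the pot axis in +y: disc (608.9,243.4), rim (609.2,245.2). I'll correct that and lower.

Call:
move_arm(
  targets=[
    [0,0.0018,0.01,0],
    [0,0,0.02,0],
    [0,0,0.02,0],
    [0,0,0.015,0],
    [0,0,0.01,0],
    [0,0,0.01,0],
    [0,0,0.005,0],
    [0,0,0.003,0],
    [0,0,0,0],
    [0,0,0,0],
  ],
)

```text
time: 6.35
eef_pos: [0.6115, 0.2477, 0.0583]
eef_rot: [0.429, 3.111, 0.001]
contact_force: [-0.4, 0.3, -0.4]
finger_gap: 0.0082
finger_force: 48.8
```

Call:
move_arm(
  targets=[
    [0,0,0.002,0],
    [0,0,0.002,0],
    [0,0,0.001,0],
    [0,0,0.001,0],
    [0,0,0,0],
    [0,0,0,0],
  ],
)

```text
time: 6.85
eef_pos: [0.611, 0.2476, 0.0519]
eef_rot: [0.429, 3.112, 0.0]
contact_force: [0.0, 0.3, 0.6]
finger_gap: 0.0081
finger_force: 49.0
```

Call:
move_arm(
  targets=[
    [0,-0.0018,0,0],
    [0,0,0.001,0],
    [0,0,0,0],
    [0,0,0,0],
  ],
)

```text
time: 7.18
eef_pos: [0.6105, 0.246, 0.0516]
eef_rot: [-0.429, -3.112, -0.001]
contact_force: [-2.2, 0.3, 5.6]
finger_gap: 0.0086
finger_force: 49.5
```

Call:
move_arm(
  targets=[
    [0,0,0,0],
    [0,0,0,0],
    [0,0,0,0],
    [0,0,0,0],
  ],
  jaw=0.035,
)

```text
time: 7.52
eef_pos: [0.6105, 0.2456, 0.0504]
eef_rot: [0.429, 3.112, -0.0]
contact_force: [0.0, 1.0, -0.1]
finger_gap: 0.0351
finger_force: 0.0
```

Call:
move_arm(
  targets=[
    [0,0,-0.015,0],
    [0,0,-0.025,0],
    [0,0,-0.025,0],
    [0,0,-0.03,0],
    [0,0,-0.02,0],
    [0,0,0,0],
    [0,0,0,0],
  ],
)

```text
time: 8.1
eef_pos: [0.6114, 0.2459, 0.167]
eef_rot: [0.429, 3.11, 0.003]
contact_force: [-0.5, 0.1, -0.9]
finger_gap: 0.0352
finger_force: 0.0
```

```bash
python3 - <<'E'
from h import *
from r import circ
go(402.5,-210.7,165)
c=grab('wrist');P=cloud(c)[c['z_map']>0]
r=np.hypot(P[:,0]-.6093,P[:,1]-.2452)
Q=P[(r<.044)&(P[:,2]<.035)];print('disc/floor z',np.percentile(Q[:,2]*1000,[5,25,50,75,95]).round(1),len(Q))
Q=P[(r<.03)&(P[:,2]>.06)&(P[:,2]<.09)];print('post',len(Q),(Q.mean(0)*1000).round(1),Q[:,2].max())
Q=P[(r<.056)&(r>.044)&(P[:,2]>.052)&(P[:,2]<.062)];print('rim',circ(Q[:,:2]))
E
```

```text
t 8.1 tcp [611.4 245.9 167. ] tilt 0.17 yaw y-axis [0.271 0.963] F [-0.5  0.1 -0.9] gap 0.0352 ff 0.0
tool delta mm [  77.6 -496.1    0.9] norm 502.1 rows 13
disc/floor z [ 6.2 20.1 20.7 21.2 21.9] 4212
post 140 [607.7 246.2  77.3] 0.08339530075072529
rim (array([609.08164423, 244.92470342]), np.float64(95.97503343879322))
```

The large strainer is seated flat: disc at about 20, post top at about 80. Next, the small strainer.

Call:
move_arm(
  targets=[
    [0.005,-0.032,0,0],
    [0.005,-0.032,0,0],
    [0.005,-0.032,0,0],
    [0.005,-0.032,0,0],
    [0.005,-0.032,0,0],
    [0.005,-0.032,0,0],
    [0.005,-0.032,0,0],
    [0.005,-0.032,0,0],
    [0.005,-0.032,0,0],
    [0.005,-0.032,0,0],
    [0.005,-0.032,0,0],
    [0.005,-0.032,0,0],
    [0.005,-0.032,0,0],
    [0.005,-0.032,0.01,0],
    [0.005,-0.032,0.02,0],
    [0.0026,-0.016,0.01,0],
    [0,0,0,0],
    [0,0,0,0],
  ],
  jaw=0.06,
)

```text
time: 9.65
eef_pos: [0.4, -0.2107, 0.1242]
eef_rot: [-0.432, -3.108, -0.001]
contact_force: [0.2, 0.3, -0.2]
finger_gap: 0.0602
finger_force: 0.0
```

```bash
python3 w.py 402.5 -210.7 37 .4025 -.2107 .03 .08 .03
```

```text
t 9.65 tcp [ 400.  -210.7  124.2] tilt 0.22 yaw y-axis [0.273 0.962] F [ 0.2  0.3 -0.2] gap 0.0602 ff 0.0
tool delta mm [-2.8  0.7 87.2] norm 87.2 rows 3
243
fit (array([ 401.71986171, -212.15581655]), np.float64(7.544719492916815)) mec ((402.3894348144531, -212.29879760742188), 4.9418158531188965) mean [ 400.4 -211.8   57.5] z95 68.3
```

Call:
move_arm(
  targets=[
    [-0.0025,-0.0005,0.012,0],
    [0,0,0.015,0],
    [0,0,0.02,0],
    [0,0,0.02,0],
    [0,0,0.015,0],
    [0,0,0.005,0],
    [0,0,0,0],
    [0,0,0,0],
  ],
)

```text
time: 10.37
eef_pos: [0.4049, -0.2113, 0.0391]
eef_rot: [0.426, 3.112, 0.0]
contact_force: [0.1, -0.0, 0.5]
finger_gap: 0.0601
finger_force: 0.0
```

Call:
move_arm(
  targets=[
    [0,0,0,0],
    [0,0,0,0],
    [0,0,0,0],
    [0,0,0,0],
    [0,0,0,0],
    [0,0,0,0],
    [0,0,0,0],
    [0,0,0,0],
  ],
  jaw=0.0,
  newtons=50,
)

```text
time: 11.03
eef_pos: [0.4044, -0.2121, 0.0393]
eef_rot: [0.429, 3.111, 0.001]
contact_force: [-1.0, 1.2, 6.0]
finger_gap: 0.0079
finger_force: 48.8
```

Call:
move_arm(
  targets=[
    [0,0,-0.01,0],
    [0,0,-0.02,0],
    [0,0,-0.025,0],
    [0,0,-0.025,0],
    [0,0,-0.02,0],
    [0,0,0,0],
    [0,0,0,0],
  ],
)

```text
time: 11.62
eef_pos: [0.4046, -0.2121, 0.1398]
eef_rot: [0.428, 3.109, 0.001]
contact_force: [0.1, 0.4, -0.8]
finger_gap: 0.0076
finger_force: 48.7
```

```bash
python3 -c "
from h import *
go(592,-244.8,140)"
```

```text
t 11.62 tcp [ 404.6 -212.1  139.8] tilt 0.16 yaw y-axis [0.27  0.963] F [ 0.1  0.4 -0.8] gap 0.0076 ff 48.7
tool delta mm [-189.2   19.1    0.3] norm 190.2 rows 5
```

Call:
move_arm(
  targets=[
    [-0.027,0.0027,0,0],
    [-0.027,0.0027,0,0],
    [-0.027,0.0027,0,0],
    [-0.027,0.0027,0,0],
    [-0.027,0.0027,0,0],
    [-0.027,0.0027,0,0],
    [-0.027,0.0027,0,0],
    [0,0,0,0],
    [0,0,0,0],
    [0,0,0,0],
    [0,0,0,0],
  ],
)

```text
time: 12.53
eef_pos: [0.5891, -0.2449, 0.1378]
eef_rot: [-0.43, -3.109, -0.001]
contact_force: [-0.3, 0.9, -0.1]
finger_gap: 0.0079
finger_force: 48.8
```

```bash
python3 disc.py .117 .591 -.2447 .046 .0385 w4.png; python3 -c "
from h import *
go(592,-244.8,43.3)"
```

```text
disc n 4312 z 0.11510101930093136 mec ((587.0962524414062, -245.37368774414062), 31.019123077392578) tcp [ 589.1 -244.9  137.8]
rim n 582 fit (array([ 589.84079164, -245.6177462 ]), np.float64(75.59167080874298)) mec ((589.6165771484375, -245.3401641845703), 39.6640739440918) z95 0.05049372915303289
t 12.58 tcp [ 589.4 -244.9  138.2] tilt 0.1 yaw y-axis [0.271 0.962] F [ 0.4 -0.4 -0.3] gap 0.0082 ff 48.8
tool delta mm [-2.6  0.8 94.9] norm 94.9 rows 3
```

View pics/w4.png

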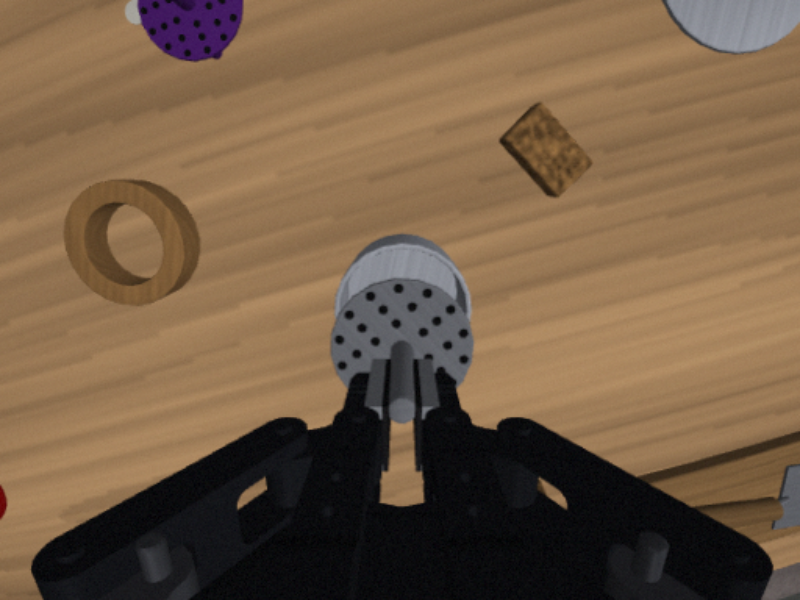

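The grey disc is 3 mm short of the pot in x. I'll correct that and lower.

Call:
move_arm(
  targets=[
    [-0.0028,0.001,0.01,0],
    [0,0,0.02,0],
    [0,0,0.02,0],
    [0,0,0.015,0],
    [0,0,0.01,0],
    [0,0,0.008,0],
    [0,0,0.004,0],
    [0,0,0,0],
    [0,0,0,0],
  ],
)

```text
time: 13.33
eef_pos: [0.5944, -0.2449, 0.0522]
eef_rot: [0.429, 3.111, -0.0]
contact_force: [0.7, -0.3, -0.2]
finger_gap: 0.0081
finger_force: 48.8
```

```bash
python3 -c "
from h import *
go(592.2,-244.8,43.3)"
```

```text
t 13.33 tcp [ 594.4 -244.9   52.2] tilt 0.05 yaw y-axis [0.271 0.963] F [ 0.7 -0.3 -0.2] gap 0.0081 ff 48.8
tool delta mm [ 2.1 -0.5  8.9] norm 9.1 rows 1
```

Call:
move_arm(
  targets=[
    [0.0015,0,0.003,0],
    [0,0,0.002,0],
    [0,0,0.002,0],
    [0,0,0.001,0],
    [0,0,0.001,0],
    [0,0,0,0],
    [0,0,0,0],
  ],
)

```text
time: 13.92
eef_pos: [0.5927, -0.2442, 0.0434]
eef_rot: [0.429, 3.112, 0.001]
contact_force: [-1.8, 1.3, 4.9]
finger_gap: 0.0085
finger_force: 49.2
```

Call:
move_arm(
  targets=[
    [0,0,0.001,0],
    [0,0,0,0],
    [0,0,0,0],
  ],
)

```text
time: 14.17
eef_pos: [0.5928, -0.2442, 0.0433]
eef_rot: [0.429, 3.112, 0.001]
contact_force: [-3.0, 2.5, 10.2]
finger_gap: 0.0083
finger_force: 49.9
```

Contact with the floor, so I'll release.

Call:
move_arm(
  targets=[
    [0,0,0,0],
    [0,0,0,0],
    [0,0,0,0],
    [0,0,0,0],
  ],
  jaw=0.035,
)

```text
time: 14.5
eef_pos: [0.5925, -0.2441, 0.0413]
eef_rot: [-0.428, -3.112, -0.0]
contact_force: [-0.8, 0.5, -0.1]
finger_gap: 0.0353
finger_force: 0.0
```

Call:
move_arm(
  targets=[
    [0,0,-0.015,0],
    [0,0,-0.025,0],
    [0,0,-0.025,0],
    [0,0,-0.03,0],
    [0,0,-0.02,0],
    [0,0,0,0],
    [0,0,0,0],
  ],
)

```text
time: 15.08
eef_pos: [0.5933, -0.2446, 0.1577]
eef_rot: [0.428, 3.11, -0.0]
contact_force: [0.0, 1.2, -0.2]
finger_gap: 0.035
finger_force: 0.0
```

```bash
python3 - <<'E'
from h import *
from r import circ
go(446,1.5,165)
c=grab('wrist');P=cloud(c)[c['z_map']>0]
r=np.hypot(P[:,0]-.5905,P[:,1]+.2452)
Q=P[(r<.034)&(P[:,2]<.035)];print('disc/floor z',np.percentile(Q[:,2]*1000,[5,25,50,75,95]).round(1),len(Q))
Q=P[(r<.03)&(P[:,2]>.05)&(P[:,2]<.09)];print('post',len(Q),(Q.mean(0)*1000).round(1),Q[:,2].max())
Q=P[(r<.046)&(r>.034)&(P[:,2]>.042)&(P[:,2]<.052)];print('rim',circ(Q[:,:2]))
E
```

```text
t 15.08 tcp [ 593.3 -244.6  157.7] tilt 0.15 yaw y-axis [0.27  0.963] F [ 0.   1.2 -0.2] gap 0.035 ff 0.0
tool delta mm [208.3 197.1  -7.8] norm 286.9 rows 8
disc/floor z [ 5.7 20.1 20.6 21.1 21.9] 2575
post 142 [ 589.2 -244.3   67.2] 0.07305652453464948
rim (array([ 590.27441602, -245.77165156]), np.float64(76.0677899256168))
```

Both strainers are seated: disc at about 20.6, post top at about 70 in the small pot. Next, the large lid.

Call:
move_arm(
  targets=[
    [0.026,0.0246,0,0],
    [0.026,0.0246,0,0],
    [0.026,0.0246,0,0],
    [0.026,0.0246,0,0],
    [0.026,0.0246,0,0],
    [0.026,0.0246,0,0],
    [0.026,0.0246,0.01,0],
    [0.026,0.0246,0.01,0],
    [0,0,0,0],
    [0,0,0,0],
    [0,0,0,0],
  ],
  jaw=0.0854,
)

```text
time: 16.05
eef_pos: [0.4451, 0.0012, 0.136]
eef_rot: [-0.428, -3.111, 0.001]
contact_force: [0.2, -0.1, 0.5]
finger_gap: 0.0855
finger_force: 0.0
```

```bash
python3 w.py 446 1.5 17 .446 .0015 .035 .055 .04
```

```text
t 16.05 tcp [445.1   1.2 136. ] tilt 0.08 yaw y-axis [0.27  0.963] F [ 0.2 -0.1  0.5] gap 0.0855 ff 0.0
tool delta mm [ -0.9   0.7 119. ] norm 119.0 rows 3
1476
fit (array([444.88253222,   1.72777206]), np.float64(28.45124731765067)) mec ((445.99346923828125, 1.5214699506759644), 20.179359436035156) mean [444.5   1.8  45.3] z95 46.7
```

Call:
move_arm(
  targets=[
    [-0.001,0.0005,0.015,0],
    [0,0,0.025,0],
    [0,0,0.025,0],
    [0,0,0.025,0],
    [0,0,0.015,0],
    [0,0,0.01,0],
    [0,0,0.003,0],
    [0,0,0,0],
    [0,0,0,0],
    [0,0,0,0],
  ],
)

```text
time: 16.93
eef_pos: [0.4477, 0.0016, 0.0196]
eef_rot: [0.429, 3.11, 0.001]
contact_force: [-0.1, -0.9, -0.5]
finger_gap: 0.0851
finger_force: 0.0
```

Call:
move_arm(
  targets=[
    [0,0,0,0],
    [0,0,0,0],
    [0,0,0,0],
    [0,0,0,0],
    [0,0,0,0],
    [0,0,0,0],
    [0,0,0,0],
    [0,0,0,0],
  ],
  jaw=0.02,
  newtons=50,
)

```text
time: 17.6
eef_pos: [0.4469, 0.0017, 0.0193]
eef_rot: [0.429, 3.112, 0.001]
contact_force: [-1.8, -1.2, 6.1]
finger_gap: 0.0383
finger_force: 49.4
```

Call:
move_arm(
  targets=[
    [0,0,-0.008,0],
    [0,0,-0.02,0],
    [0,0,-0.025,0],
    [0,0,-0.03,0],
    [0,0,-0.03,0],
    [0,0,-0.012,0],
    [0,0,0,0],
    [0,0,0,0],
  ],
)

```text
time: 18.27
eef_pos: [0.4466, 0.0019, 0.144]
eef_rot: [0.428, 3.111, 0.002]
contact_force: [-0.6, 0.2, -2.1]
finger_gap: 0.0386
finger_force: 50.6
```

```bash
python3 w.py 610 245.2 145 .446 .0015 .055 .12 .05 w5.png
```

```text
t 18.27 tcp [446.6   1.9 144. ] tilt 0.08 yaw y-axis [0.27  0.963] F [-0.6  0.2 -2.1] gap 0.0386 ff 50.6
tool delta mm [-91.6 278.4  -0.6] norm 293.1 rows 8
0
```

View pics/w5.png

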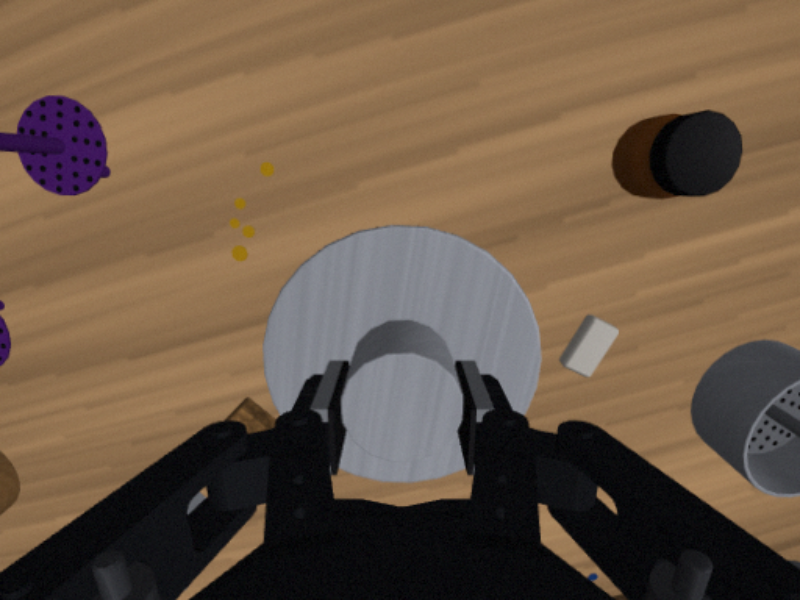

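The lid is held level, with the flange centre near (402,355). Carrying it to the large pot.

Call:
move_arm(
  targets=[
    [-0.0092,0.0278,0,0],
    [-0.0092,0.0278,0,0],
    [-0.0092,0.0278,0,0],
    [-0.0092,0.0278,0,0],
    [-0.0092,0.0278,0,0],
    [-0.0092,0.0278,0,0],
    [-0.0092,0.0278,0,0],
    [-0.0092,0.0278,0,0],
    [-0.0092,0.0278,0,0],
    [-0.0088,0.0278,0,0],
    [0,0,0,0],
    [0,0,0,0],
    [0,0,0,0],
    [0,0,0,0],
  ],
)

```text
time: 19.48
eef_pos: [0.609, 0.2425, 0.1424]
eef_rot: [-0.431, -3.11, 0.004]
contact_force: [0.5, -0.1, -1.5]
finger_gap: 0.0385
finger_force: 50.7
```

```bash
python3 disc.py .138 .6093 .2451 .056 .0485 w6.png; python3 -c "
from h import *
go(610,245.2,69.3)"
```

```text
disc n 14102 z 0.13645088083616053 mec ((607.9512939453125, 242.61524963378906), 55.15857696533203) tcp [609.  242.5 142.4]
rim n 100 fit (array([607.73702318, 245.41717582]), np.float64(95.1855590159687)) mec ((567.3194580078125, 260.7524719238281), 20.859651565551758) z95 0.060474310577422745
t 19.53 tcp [609.2 242.6 142.9] tilt 0.12 yaw y-axis [0.272 0.962] F [-0.2 -0.5 -0.5] gap 0.0383 ff 50.7
tool delta mm [-0.1  2.8 73.6] norm 73.6 rows 2
```

Call:
move_arm(
  targets=[
    [-0.0005,0.0025,0.01,0],
    [0,0,0.02,0],
    [0,0,0.015,0],
    [0,0,0.01,0],
    [0,0,0.005,0],
    [0,0,0,0],
    [0,0,0,0],
    [0,0,0,0],
  ],
)

```text
time: 20.2
eef_pos: [0.6119, 0.247, 0.0847]
eef_rot: [0.429, 3.111, 0.002]
contact_force: [-0.1, 0.5, -0.8]
finger_gap: 0.0387
finger_force: 50.7
```

```bash
python3 -c "
from h import *
go(610.3,245.1,69.3)"
```

```text
t 20.2 tcp [611.9 247.   84.7] tilt 0.12 yaw y-axis [0.27  0.963] F [-0.1  0.5 -0.8] gap 0.0387 ff 50.7
tool delta mm [ 1.1 -2.3 15.4] norm 15.6 rows 1
```

Call:
move_arm(
  targets=[
    [0.001,-0.002,0.003,0],
    [0,0,0.003,0],
    [0,0,0.003,0],
    [0,0,0.003,0],
    [0,0,0.001,0],
    [0,0,0,0],
    [0,0,0,0],
  ],
)

```text
time: 20.78
eef_pos: [0.6096, 0.2452, 0.0706]
eef_rot: [-0.429, -3.112, -0.0]
contact_force: [-0.1, -0.4, -0.4]
finger_gap: 0.0386
finger_force: 50.7
```

Call:
move_arm(
  targets=[
    [0,0,0.001,0],
    [0,0,0.001,0],
    [0,0,0,0],
    [0,0,0,0],
  ],
)

```text
time: 21.12
eef_pos: [0.6099, 0.2453, 0.0695]
eef_rot: [0.429, 3.112, 0.001]
contact_force: [-2.1, -0.1, 4.5]
finger_gap: 0.0387
finger_force: 51.2
```

Contact at the expected height. Releasing and backing off.

Call:
move_arm(
  targets=[
    [0,0,0,0],
    [0,0,0,0],
    [0,0,0,0],
    [0,0,0,0],
    [0,0,0,0],
  ],
  jaw=0.0854,
)

```text
time: 21.53
eef_pos: [0.6096, 0.2452, 0.0685]
eef_rot: [-0.429, -3.112, 0.0]
contact_force: [0.8, -0.5, -0.3]
finger_gap: 0.0857
finger_force: 0.0
```

Call:
move_arm(
  targets=[
    [0,0,-0.015,0],
    [0,0,-0.025,0],
    [0,0,-0.025,0],
    [0,0,-0.03,0],
    [0,0,0,0],
    [0,0,0,0],
  ],
)

```text
time: 22.03
eef_pos: [0.6111, 0.2455, 0.166]
eef_rot: [0.428, 3.108, 0.004]
contact_force: [-0.4, -0.4, -1.3]
finger_gap: 0.0858
finger_force: 0.0
```

```bash
python3 - <<'E'
from h import *
go(515,411,140)
c=grab('wrist');P=cloud(c)[c['z_map']>0]
Q=P[(np.hypot(P[:,0]-.6093,P[:,1]-.2451)<.056)&(P[:,2]>.056)&(P[:,2]<.072)]
print(len(Q),cv2.minEnclosingCircle((Q[:,:2]*1000).astype(np.float32)),np.percentile(Q[:,2]*1000,[5,50,95]))
A=np.c_[Q[:,:2]-Q[:,:2].mean(0),np.ones(len(Q))];print('plane slope',np.linalg.lstsq(A,Q[:,2],rcond=None)[0])
E
```

```text
t 22.03 tcp [611.1 245.5 166. ] tilt 0.27 yaw y-axis [0.271 0.963] F [-0.4 -0.4 -1.3] gap 0.0858 ff 0.0
tool delta mm [137.4 133.2  26. ] norm 193.1 rows 5
8031 ((608.7691040039062, 244.42076110839844), 55.0283203125) [62.56146108 63.7022026  64.82938054]
plane slope [ 0.00167959 -0.00157232  0.06371972]
```

The large lid is seated flat: flange at about 63, no slope. Next, the small lid.

Call:
move_arm(
  targets=[
    [0.0229,0.0222,0,0],
    [0.0229,0.0222,0,0],
    [0.0229,0.0222,0,0],
    [0.0229,0.0222,0.005,0],
    [0.0229,0.0222,0.01,0],
    [0.0229,0.0222,0.01,0],
    [0,0,0,0],
    [0,0,0,0],
    [0,0,0,0],
  ],
)

```text
time: 22.83
eef_pos: [0.5129, 0.4096, 0.1374]
eef_rot: [-0.428, -3.111, 0.004]
contact_force: [-0.1, -0.0, 0.8]
finger_gap: 0.0857
finger_force: 0.0
```

```bash
python3 w.py 515 411.5 19.3 .515 .411 .035 .055 .04
```

```text
t 22.83 tcp [512.9 409.6 137.4] tilt 0.16 yaw y-axis [0.27  0.963] F [-0.1 -0.   0.8] gap 0.0857 ff 0.0
tool delta mm [ -1.5   2.7 118. ] norm 118.1 rows 3
1456
fit (array([513.71506554, 411.99113921]), np.float64(28.455789974835998)) mec ((514.53369140625, 411.5950622558594), 19.992822647094727) mean [513.3 412.1  45.4] z95 46.8
```

Call:
move_arm(
  targets=[
    [-0.001,0.0022,0.015,0],
    [0,0,0.025,0],
    [0,0,0.025,0],
    [0,0,0.025,0],
    [0,0,0.015,0],
    [0,0,0.01,0],
    [0,0,0.003,0],
    [0,0,0,0],
    [0,0,0,0],
    [0,0,0,0],
  ],
)

```text
time: 23.72
eef_pos: [0.516, 0.4129, 0.0221]
eef_rot: [0.429, 3.11, 0.003]
contact_force: [0.2, 0.3, -0.0]
finger_gap: 0.0853
finger_force: 0.0
```

Call:
move_arm(
  targets=[
    [0,0,0,0],
    [0,0,0,0],
    [0,0,0,0],
    [0,0,0,0],
    [0,0,0,0],
    [0,0,0,0],
    [0,0,0,0],
    [0,0,0,0],
  ],
  jaw=0.02,
  newtons=50,
)

```text
time: 24.38
eef_pos: [0.5151, 0.4127, 0.0214]
eef_rot: [0.429, 3.112, 0.001]
contact_force: [-1.1, -0.7, 5.5]
finger_gap: 0.0383
finger_force: 50.0
```

Call:
move_arm(
  targets=[
    [0,0,-0.008,0],
    [0,0,-0.02,0],
    [0,0,-0.025,0],
    [0,0,-0.03,0],
    [0,0,-0.03,0],
    [0,0,-0.03,0],
    [0,0,-0.022,0],
    [0,0,0,0],
    [0,0,0,0],
  ],
)

```text
time: 25.13
eef_pos: [0.5155, 0.4127, 0.1871]
eef_rot: [0.429, 3.11, 0.003]
contact_force: [-0.3, 1.2, -1.0]
finger_gap: 0.0386
finger_force: 50.3
```

```bash
python3 -c "
from h import *
go(591.5,-245,160)"
```

```text
t 25.13 tcp [515.5 412.7 187.1] tilt 0.16 yaw y-axis [0.27  0.963] F [-0.3  1.2 -1. ] gap 0.0386 ff 50.3
tool delta mm [-251.  -612.7   26. ] norm 662.6 rows 17
```

Call:
move_arm(
  targets=[
    [-0.0125,-0.0306,0,0],
    [-0.0125,-0.0306,0,0],
    [-0.0125,-0.0306,0,0],
    [-0.0125,-0.0306,0,0],
    [-0.0125,-0.0306,0,0],
    [-0.0125,-0.0306,0,0],
    [-0.0125,-0.0306,0,0],
    [-0.0125,-0.0306,0,0],
    [-0.0125,-0.0306,0,0],
    [-0.0125,-0.0306,0,0],
    [-0.0125,-0.0306,0,0],
    [-0.0125,-0.0306,0,0],
    [-0.0125,-0.0306,0,0],
    [-0.0125,-0.0306,0,0],
    [-0.0125,-0.0306,0,0],
    [-0.0125,-0.0306,0,0],
    [-0.0125,-0.0306,0,0],
    [-0.0125,-0.0306,0.005,0],
    [-0.0125,-0.0306,0.01,0],
    [-0.0125,-0.0306,0.01,0],
  ],
)

```text
time: 26.8
eef_pos: [0.5891, -0.2454, 0.1585]
eef_rot: [-0.428, -3.109, -0.001]
contact_force: [-0.4, 0.1, -1.5]
finger_gap: 0.0381
finger_force: 50.4
```

Call:
move_arm(
  targets=[
    [0,0,0,0],
    [0,0,0,0],
    [0,0,0,0],
    [0,0,0,0],
  ],
)

```text
time: 27.13
eef_pos: [0.5902, -0.2422, 0.1598]
eef_rot: [-0.425, -3.111, -0.002]
contact_force: [-0.3, 0.5, -0.3]
finger_gap: 0.0384
finger_force: 50.5
```

```bash
python3 disc.py .152 .5903 -.2454 .046 .0385 w7.png; python3 -c "
from h import *
go(591.5,-245,61.4)"
```

```text
disc n 7525 z 0.15185489216581752 mec ((589.6292724609375, -242.6868438720703), 44.83354949951172) tcp [ 590.2 -242.2  159.8]
rim n 288 fit (array([ 589.12157168, -245.45540294]), np.float64(74.2753497121848)) mec ((568.7703247070312, -241.14840698242188), 32.302433013916016) z95 0.050576383402362264
t 27.18 tcp [ 590.4 -242.2  160.2] tilt 0.09 yaw y-axis [0.268 0.964] F [ 0.7  0.6 -0.4] gap 0.0385 ff 50.5
tool delta mm [-1.9 -2.6 98.8] norm 98.9 rows 3
```

View pics/w7.png

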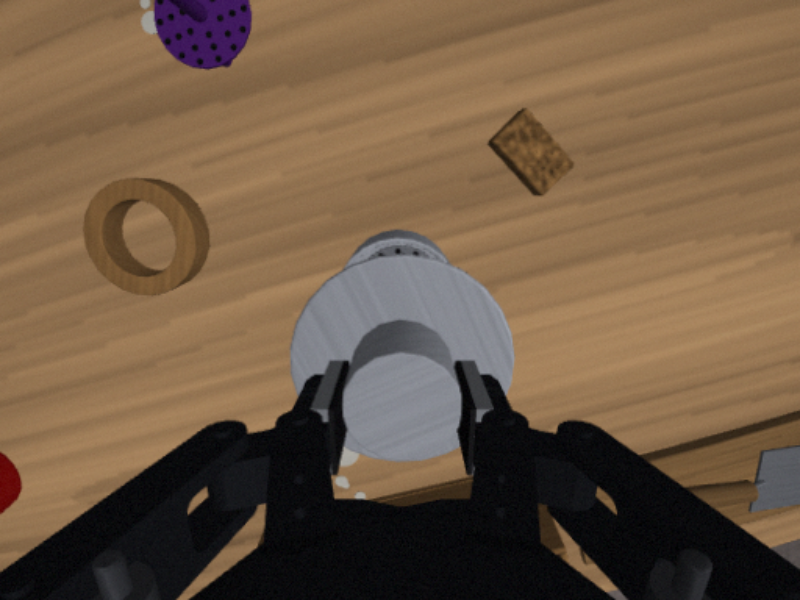

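The lid is held level above the pot (flange (402,355)). I'll align it and lower.

Call:
move_arm(
  targets=[
    [-0.0015,-0.0024,0.01,0],
    [0,0,0.02,0],
    [0,0,0.025,0],
    [0,0,0.02,0],
    [0,0,0.008,0],
    [0,0,0,0],
    [0,0,0,0],
    [0,0,0,0],
  ],
)

```text
time: 27.85
eef_pos: [0.592, -0.2475, 0.079]
eef_rot: [0.428, 3.11, -0.001]
contact_force: [0.4, -0.7, -0.9]
finger_gap: 0.0384
finger_force: 50.5
```

```bash
python3 -c "
from h import *
go(591.0,-245,61.4)"
```

```text
t 27.85 tcp [ 592.  -247.5   79. ] tilt 0.15 yaw y-axis [0.27  0.963] F [ 0.4 -0.7 -0.9] gap 0.0384 ff 50.5
tool delta mm [ 1.7  2.1 17.6] norm 17.8 rows 1
```

Call:
move_arm(
  targets=[
    [0.001,0.002,0.003,0],
    [0,0,0.004,0],
    [0,0,0.003,0],
    [0,0,0.003,0],
    [0,0,0.002,0],
    [0,0,0,0],
    [0,0,0,0],
  ],
)

```text
time: 28.43
eef_pos: [0.5904, -0.2449, 0.0625]
eef_rot: [-0.429, -3.112, -0.0]
contact_force: [-0.4, -0.4, -0.6]
finger_gap: 0.0384
finger_force: 50.5
```

Call:
move_arm(
  targets=[
    [0,0,0.001,0],
    [0,0,0.001,0],
    [0,0,0,0],
    [0,0,0,0],
  ],
)

```text
time: 28.77
eef_pos: [0.5907, -0.2451, 0.0616]
eef_rot: [0.429, 3.112, 0.0]
contact_force: [-2.1, 0.9, 5.3]
finger_gap: 0.0385
finger_force: 51.1
```

Call:
move_arm(
  targets=[
    [0,0,0,0],
    [0,0,0,0],
    [0,0,0,0],
    [0,0,0,0],
    [0,0,0,0],
  ],
  jaw=0.0854,
)

```text
time: 29.18
eef_pos: [0.5905, -0.2448, 0.0605]
eef_rot: [-0.429, -3.112, -0.0]
contact_force: [0.2, -0.5, -0.1]
finger_gap: 0.0858
finger_force: 0.0
```

Call:
move_arm(
  targets=[
    [0,0,-0.015,0],
    [0,0,-0.025,0],
    [0,0,-0.025,0],
    [0,0,-0.03,0],
    [0,0,0,0],
    [0,0,0,0],
  ],
)

```text
time: 29.68
eef_pos: [0.5917, -0.2456, 0.1577]
eef_rot: [0.428, 3.108, -0.001]
contact_force: [-0.1, 0.7, 0.1]
finger_gap: 0.0854
finger_force: 0.0
```

```bash
python3 - <<'E'
from h import *
go(591,-245,160)
c=grab('wrist');s=grab('scene');cv2.imwrite('pics/end.png',cv2.resize(s['pixels'],(800,600)))
for n,cc,x,y,r,a,b in (('wrist small',c,.5903,-.2453,.046,.046,.062),('scene large',s,.6093,.2451,.056,.056,.072)):
    P=cloud(cc)[cc['z_map']>0];Q=P[(np.hypot(P[:,0]-x,P[:,1]-y)<r)&(P[:,2]>a)&(P[:,2]<b)]
    A=np.c_[Q[:,:2]-Q[:,:2].mean(0),np.ones(len(Q))]
    print(n,len(Q),cv2.minEnclosingCircle((Q[:,:2]*1000).astype(np.float32)),np.percentile(Q[:,2]*1000,[5,50,95]).round(1),np.linalg.lstsq(A,Q[:,2],rcond=None)[0].round(4))
E
```

```text
t 29.68 tcp [ 591.7 -245.6  157.7] tilt 0.24 yaw y-axis [0.27  0.963] F [-0.1  0.7  0.1] gap 0.0854 ff 0.0
tool delta mm [ 0.8  0.4 -2.3] norm 2.5 rows 1
wrist small 4713 ((590.3732299804688, -246.27957153320312), 45.033416748046875) [52.5 53.7 54.9] [ 0.0013 -0.0014  0.0537]
scene large 883 ((607.9427490234375, 244.7933349609375), 55.17454528808594) [59.5 62.3 65.4] [-0.0029 -0.0023  0.0624]
```

View pics/end.png

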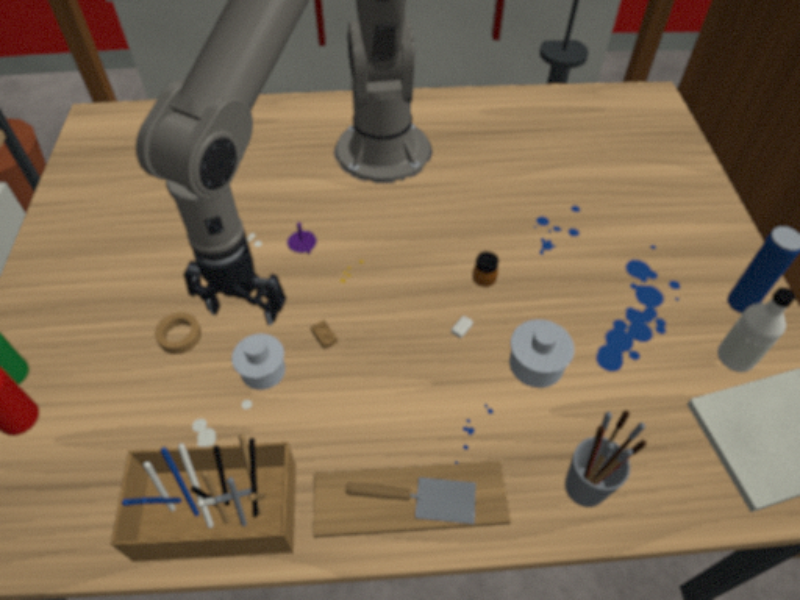

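Both pots are closed with level lids (small (260,360), large (541,350)). The tape (178,333) and jar (486,268) haven't moved, and the gripper is clear. Handing in.

```bash
python3 -c "
from station import job
print(job.finish_job())"
```

```text
the job is handed in; nothing more can be done
None
```

Job handed in at about 30 s of the 109 s allowed: both strainers stand in their own pots, each pot is closed with its own lid seated flat, and the pots, tape roll and ink jar are where they were.

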